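Pick the red-lever valve for the pool pump out of the fittings crate

ROBOT

A 6-joint arm with a two-finger parallel gripper is mounted at the origin on the work surface. World frame = base frame: x ahead of the robot, y to its left, z up, the work surface at z = 0. Lengths are in mm, angles in degrees, forces in N, time in s.
With the tool pointing down it reaches from about 425 to 950 mm from the base axis. Payload 3.5 kg.
Tool frame: the origin (TCP) lies between the finger pads; the fingertips stand 11 mm ahead of it and the grasp point (between the pads) lies 8 mm behind it (bot.nose_length is the distance from the TCP to the fingertips, in mm); z points along the fingers, y is the line along which they close (so a half turn about z gives the same grasp; the last joint's range is limited). The gripper opens to 85 mm and grips with 20 to 120 N. Pads are 22 mm wide; open, the fingers measure 114 mm over their backs; the gripper's body (76 mm by 85 mm) begins 54 mm behind the grasp point. The pads swing forward as they close: fully open they stand 13 mm farther back than shut.
Start: joints at [66.635, 16.404, 90.338, -0, 73.258, -8.594], TCP at [172.057, 652.689, 242.325] pointing down, gripper open.
Joint ranges: [-158.93, 158.93], [-51.34, 127.21], [12.03, 142.37], [-87.48, 267.48], [13.55, 161.25], [-162.69, 162.69]. Speed limits (degrees/s): [159.86, 159.86, 180, 180, 180, 180].

INTERFACE

Orientations are given as a 3x3 rotation matrix whose columns are the frame's x, y, z axes.
In Python, from bench import bot, jaws, kinematics, imaging, order, recognise, read_t, read_joint_positions, read_qvel, read_tau, read_tcp_pos, read_tool_rot, read_wrist_force, read_wrist_torque, read_finger_gap, read_grasp_force gives the robot as it stands. Calls block until the motion is done:
- bot.movep(position, orientation): joint-space move of the TCP to a pose.
- bot.move_linear(position, rot=None, vel=150, guard=None): straight line of the TCP; rot=None keeps the orientation; vel is the mean speed in mm/s. With guard (N) it stops when the force on the tool has changed by that much, and returns True; else False.
- bot.movej(angles): joint-space move.
- jaws.command_gripper(opening, effort=None): finger opening in mm; effort is the grip in N (None keeps the last); returns when the fingers have stopped.
- bot.hold(seconds).
- kinematics.inverse_kinematics(position, orientation): joint angles nearest the present ones, or None.
- imaging.read_camera(name): name is "scene" or "top" or "wrist"; returns (picture, depth): 420x560x3 uint8, red, green, blue; 420x560 float32, mm along the optical axis (not along the pixel's ray), 0 where there is no reading.
- imaging.get_calibration(name): a dict with "fx", "fy", "cx", "cy" (pixels), "k1" (the pictures are not rectified: a ray, as slopes to the right and down, at radius r is drawn at 1 + k1 r^2 times it, then the intrinsics apply), "R" (3x3) and "t" (3): a world point X has camera coordinates R X + t. Camera axes: x right, y down, z forward; pixel columns grow to the right and rows downward; lengths in mm; the calibration is good to about 2 mm. A picture is of the moment at which its call begins: read the wrist's pose just before it. get_calibration takes no time and is no camera call; for the wrist camera it gives the pose at the moment of the call.
A pose or a line that the arm cannot do raises bot.PlanningError and nothing moves.
- order.sign_off(): hands the job in; it is judged then, once.
Trained networks look in the newest picture that a camera, given by its name, has taken for a name from the list of things; names that differ only in an ending like _2 or _b are one class to them, and where a whole thing is asked for, a point or a joint stands for the part that bears it (a point fixed in the world has none). Each returns a list of dicts, best first, with "confidence" (0 to 1); they miss things now and then, are a little off and sometimes report something else, mostly with a low value. They report only what shows in the picture. A call takes as long as a camera call. They do not tell look-alikes from the thing itself.
- recognise(camera, target): "bbox" ([left, top, right, bottom] as shares, 0 to 1, of the picture: columns of its width, rows of its height, round what is visible of it).
Readings, each from a call of its own:
- read_t(): time.
- read_joint_positions(): joint angles.
- read_qvel(): joint speeds.
- read_tau(): joint torques, N m.
- read_tcp_pos(): TCP position.
- read_tool_rot(): TCP orientation.
- read_wrist_force(): force on the tool from outside, world axes, zero at the start.
- read_wrist_torque(): the same for the moment, N m.
- read_finger_gap(): finger opening in mm.
- read_grasp_force(): force on a finger pad.
Only numpy, scipy, OpenCV 4.12 (cv2) and the standard library are available. Lean on these libraries where they do the work, as an engineer would, in place of code of your own. Each camera call takes 0.05 s, during which the arm holds its last target. There are 200 camera calls.

TASK

For the pool pump's repair, take the small brass valve with the red lever out of the blue crate of mixed fittings and lay it in the large empty bay of the grey service tray, lever on top and lined up with the tray's long side. Set it down, do not drop it, and leave the look-alike with the yellow lever lying where it is.

Things in the scene. Friction and masses are not known exactly. Their poses are not given: they have to be found in the camera images.
- valve_red: Brass valve with a red lever, lying lever up on the crate's floor at any yaw. Origin: centre of the underside; x along the pipe, z up. Middle: a flat-sided block 30 (x) by 28 (y) by 28 high, to be pinched along y. Round ends, 25 across, make it 64 long in x. The lever, 52 (x) by 14 (y), is fixed over the block, 35 to 41 above the underside. Loose, 0.11 to 0.23 kg.
- valve_yellow: A look-alike bystander in the same crate: the same valve, same sizes and frame, but with a yellow lever. It must be left lying where it is.
- crate: Blue crate fixed on the table, left or right of the middle (tray on the other side), 260 (x) by 380 (y) by 60 high, walls and floor 5 thick. Origin: centre of the underside, z up. Six fittings lie on its floor in 2 rows of 3, about 110 apart, in any order: two valves, grey tee, copper elbow, steel nipple, black ring nut, none over 41 high or 40 from its centre; flat washers between.
- bay (a point): Centre of the floor of the grey tray's large empty bay, 4 above the table; z up, x along the tray's long side. Tray fixed on the table, 260 (x) by 160 (y), walls 4 thick and 20 high. The bay is 170 (x) by 152 (y) inside; a wall on its +x side parts it from a small bay that holds a black gasket and a white plug.
Not all that is in view belongs to the job. Leave any green or purple look-alike of the valve_red alone.

How it is judged:
By the outcome, as a careful person would: the job done as asked, in the order asked, and still so for the second after the job is handed in, with the robot touching nothing.
It also fails if it takes over 48 s, if anything falls off the work surface, if the arm or the gripper's body presses on something with over 40 N, if the wrist force passes 120 N, or if a joint passes its speed limit or range.

## Working session

There is one attempt and no reset: what is moved stays moved. The work goes in short steps, each a Python script; the robot and the scene stay as the last script left them, time stands still between calls to the robot, and variables do not carry over. Pictures are saved under pics/ and viewed, at most 10 in all, crops included, and the job is handed in when it is done.

```bash
ls; mkdir -p pics
python3 - <<'E'
from bench import *
import cv2,numpy as np
ims=[]
for n in("top","scene"):
    p,d=imaging.read_camera(n);c=imaging.get_calibration(n)
    np.savez(f"pics/{n}.npz",p=p,d=d,**c)
    cv2.imwrite(f"pics/{n}0.png",p[:,:,::-1])
    print(n,c["fx"],c["k1"],np.round(-c["R"].T@c["t"]))
    for t in("valve_red","crate"):
        print(t,[(np.round(np.array(b["bbox"])*[560,420,560,420]).tolist(),round(b["confidence"],2)) for b in recognise(n,t)])
print(read_t())
E
```

```text
pics
top 410.8141442473954 -0.06517007721998155 [ 306.  -92. 1149.]
valve_red [([349.0, 198.0, 374.0, 212.0], 0.82), ([409.0, 220.0, 431.0, 241.0], 0.73), ([322.0, 262.0, 333.0, 286.0], 0.68)]
crate [([246.0, 132.0, 403.0, 245.0], 0.74), ([348.0, 199.0, 374.0, 213.0], 0.42)]
scene 388.9193782349462 -0.020963002498293425 [1027. -333.  607.]
valve_red [([78.0, 250.0, 113.0, 283.0], 0.82), ([191.0, 190.0, 213.0, 211.0], 0.75), ([169.0, 254.0, 201.0, 275.0], 0.7)]
crate [([128.0, 188.0, 372.0, 369.0], 0.87)]
0.3
```

View pics/top0.png

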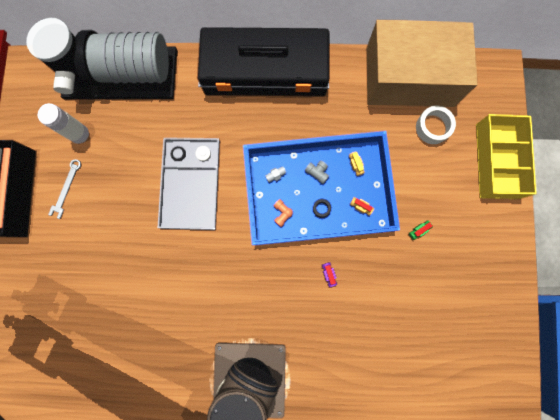

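View pics/scene0.png

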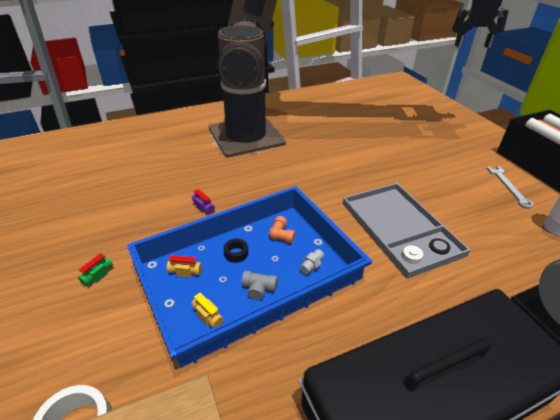

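The top view shows four things that could be the valve:
- Brass with a red lever at (362,206). This is the one I want.
- Brass with a yellow lever at (356,163).
- Green with a red lever at (421,230), outside the crate.
- Purple with a red lever at (330,274), outside the crate.

In the scene view the target is at (183,266). The tray is at (189,185) in the top view, with its small bay at the far end.

```bash
cat > h.py <<'E'
from bench import *
import cv2,numpy as np
def rays(uv,c):
    K=np.array([[c["fx"],0,c["cx"]],[0,c["fy"],c["cy"]],[0,0,1.]])
    uv=np.asarray(uv,float).reshape(-1,2)
    return cv2.undistortPointsIter(uv[:,None],K,np.array([float(c["k1"]),0,0,0,0]),None,None,(3,40,1e-9))[:,0]
def atz(uv,c,z):
    "world points on the plane z"
    r=np.c_[rays(uv,c),np.ones(len(np.reshape(uv,(-1,2))))]@c["R"]; o=-c["R"].T@c["t"]
    return o+r*((z-o[2])/r[:,2])[:,None]
def cloud(uv,d,c):
    uv=np.asarray(uv).reshape(-1,2); z=d[uv[:,1].astype(int),uv[:,0].astype(int)]
    return (np.c_[rays(uv,c),np.ones(len(uv))]*z[:,None]-c["t"])@c["R"]
def red(p):
    h=cv2.cvtColor(p,cv2.COLOR_RGB2HSV)
    return (((h[...,0]<5)|(h[...,0]>174))&(h[...,1]>170)&(h[...,2]>90)).astype(np.uint8)
def rect(P):
    (x,y),(w,h),a=cv2.minAreaRect(P[:,:2].astype(np.float32))
    if w<h: w,h,a=h,w,a+90
    return np.round([x,y,w,h,(a+90)%180-90],1)
def down(yaw):
    "tool down, tool x axis at yaw"
    c,s=np.cos(np.radians(yaw)),np.sin(np.radians(yaw))
    return np.array([[c,s,0],[s,-c,0],[0,0,-1.]])
E
python3 - <<'E'
from h import *
D=np.load("pics/top.npz");p,d=D["p"],D["d"]
m=red(p);w=np.zeros_like(m);w[190:222,340:384]=1
uv=np.argwhere(m*w)[:,::-1];P=atz(uv,D,46);print("lever",len(uv),rect(P),np.median(cloud(uv,d,D),0))
# crate corners (top rim z60) & tray
h=cv2.cvtColor(p,cv2.COLOR_RGB2HSV)
b=((h[...,0]>100)&(h[...,0]<128)&(h[...,1]>150)).astype(np.uint8);b[:,:235]=0;b[:,410:]=0;b[:120]=0;b[255:]=0
print("crate",rect(atz(np.argwhere(b)[:,::-1],D,60)))
g=((h[...,1]<60)&(h[...,2]>80)).astype(np.uint8);w=g*0;w[130:235,152:226]=1;g*=w
n,l,s,_=cv2.connectedComponentsWithStats(g);k=1+s[1:,4].argmax();print(s[k])
uv=np.argwhere(l==k)[:,::-1];print("tray",rect(atz(uv,D,20)),np.percentile(cloud(uv,d,D)[:,2],[5,50,95]))
print(atz([[202,154],[178,154],[189,200]],D,4).round())
o=[cv2.resize(p[180:250,330:440],(660,420),interpolation=2)[:,:,::-1],cv2.resize(p[130:235,152:226],(296,420),interpolation=2)[:,:,::-1]]
print(imaging.get_calibration("wrist")["R"].round(2),(lambda c:-c["R"].T@c["t"]-read_tcp_pos())(imaging.get_calibration("wrist")))
E
```

```text
lever 74 [ 476.3 -297.2   47.4   11.3   60.7] [ 475.2523444  -297.40306158   46.5048045 ]
crate [ 520.5 -180.5  389.2  273.3  -83. ]
[ 158  138   62   92 5140]
tray [ 5.350e+02  1.873e+02  2.625e+02  1.634e+02 -2.000e-01] [ 2.32303021  6.42309119 22.04824207]
[[623. 156.   4.]
 [622. 226.   4.]
 [488. 187.   4.]]
[[ 0.25  0.97 -0.  ]
 [ 0.93 -0.24  0.28]
 [ 0.27 -0.07 -0.96]] [-68.57729588  19.12209765 131.49187699]
```

Run:
```python
from h import *
print(bot.nose_length, read_tool_rot().round(2).tolist())
j0=read_joint_positions()
for y in(60.7,-119.3):
    q=kinematics.inverse_kinematics([476,-297,200],down(y)); print(y,None if q is None else np.round(q))
for y in(0,180):
    q=kinematics.inverse_kinematics([494,187,100],down(y)); print(y,None if q is None else np.round(q))
```

```text
11.0 [[-0.97, 0.25, -0.0], [0.25, 0.97, -0.0], [0.0, -0.0, -1.0]]
60.7 [-42.   4. 109.  -0.  67. -13.]
-119.3 None
0 [ 10.   8. 117.  -0.  56. 100.]
180 [ 10.   8. 117.  -0.  56. -80.]
```

Run:
```python
from h import *
bot.movep([476,-297,200],down(60.7)); bot.hold(0.2)
c=imaging.get_calibration("wrist");p,d=imaging.read_camera("wrist")
np.savez("pics/w1.npz",p=p,d=d,**c);cv2.imwrite("pics/w1.png",p[:,:,::-1])
n,l,s,ce=cv2.connectedComponentsWithStats(red(p))
for k in range(1,n):
    if s[k,4]>150:
        uv=np.argwhere(l==k)[:,::-1];print(s[k],rect(atz(uv,c,46)),np.percentile(cloud(uv,d,c)[:,2],[5,50,95]).round(1))
print(read_t(),read_tcp_pos())
```

```text
[273 160  17  62 968] [ 478.7 -298.2   49.4   12.3   60.6] [44.6 45.7 46.9]
[ 14 184  40  50 768] [ 293.6 -211.9   49.9   12.7   18.9] [39.9 41.  42.2]
[282 353  51  26 629] [ 418.  -457.4   49.8   14.7  -56.3] [38.8 40.8 42. ]
4.025 [ 476.15740433 -296.78704565  200.00080937]
```

View pics/w1.png

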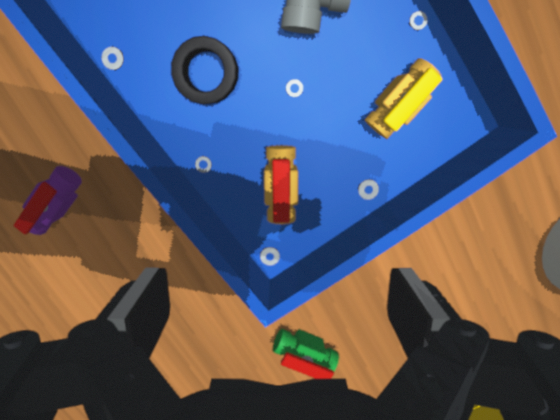

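The crop shows the target at (281,190): a brass body with a red lever, lying in the crate. Lever top is at z 45.7 (46 expected) and yaw is 60.6°. The yellow one is at (405,97), and the green and purple ones are outside the crate. The fingers have clear space on both sides.

Run:
```python
from h import *
R=down(60.6); x,y=478,-298
jaws.command_gripper(58,50)
bot.move_linear([x,y,80],R,vel=150)
print(bot.move_linear([x,y,18],R,vel=60,guard=8),read_tcp_pos().round(1),read_wrist_force().round(1))
jaws.command_gripper(15,50);bot.hold(.2)
print(read_finger_gap(),read_grasp_force(),read_wrist_force().round(1),read_tcp_pos().round(1))
bot.move_linear([x,y,40],R,vel=60)
bot.move_linear([x,y,160],R,vel=150);bot.hold(.2)
print(read_finger_gap(),read_grasp_force(),read_wrist_force().round(1),read_t())
```

```text
False [ 478.4 -298.3   18.5] [ 0.   0.4 -0.5]
26.910038443266146 49.906384348869324 [-0.4  0.   4.7] [ 478.4 -298.3   18.6]
27.060388105939946 49.46192979812622 [-0.3 -0.6 -0.3] 8.7917
```

Run:
```python
from h import *
bot.movep([494,187,160],down(0));bot.hold(.3)
c=imaging.get_calibration("wrist");p,d=imaging.read_camera("wrist")
np.savez("pics/w2.npz",p=p,d=d,**c);cv2.imwrite("pics/w2.png",p[:,:,::-1])
pt,_=imaging.read_camera("top");cv2.imwrite("pics/t2.png",cv2.resize(pt[110:270,140:420],(800,457),interpolation=2)[:,:,::-1])
n,l,s,ce=cv2.connectedComponentsWithStats(red(p))
T=read_tcp_pos();print(T.round(1),read_finger_gap(),read_wrist_force().round(1),read_t())
for k in range(1,n):
    if s[k,4]>150:
        uv=np.argwhere(l==k)[:,::-1];z=np.median(cloud(uv,d,c)[:,2]);print(s[k],rect(atz(uv,c,z)),z)
```

```text
[494.1 186.7 160. ] 27.114151929352502 [-0.2 -0.8 -0.5] 10.9583
[257 255  43  25 838] [516.8 187.1  12.9   8.1 -89.9] 186.94010321407302
```

View pics/w2.png

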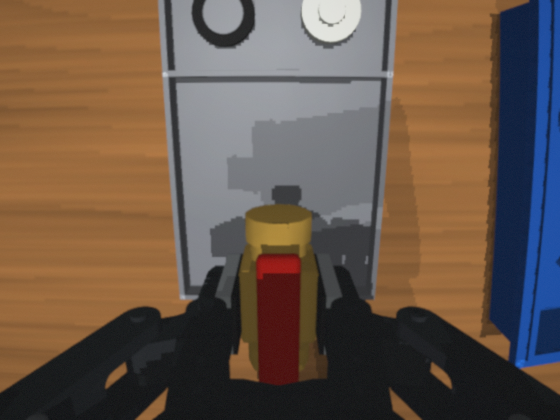

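View pics/t2.png

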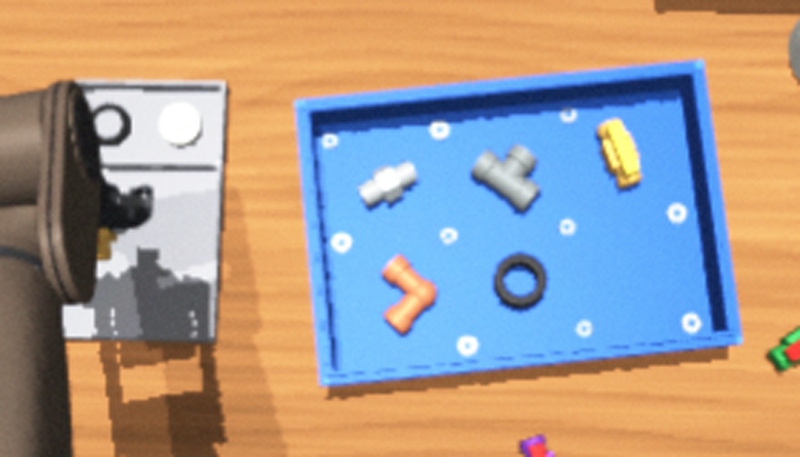

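The wrist view shows the valve held level with its lever up at (280,315). The divider wall runs along row 75 and the bay is clear. In the top view the yellow valve and the other fittings are undisturbed.

Run:
```python
from h import *
D=np.load("pics/w2.npz");P=atz([[163,75],[392,75],[181,298],[374,298]],D,20);print(P.round(1))
yaw=np.degrees(np.arctan2(P[0,0]-P[1,0],P[1,1]-P[0,1]));print("yaw",yaw)
yaw=0.0; x,y=494,187; R=down(yaw)
bot.move_linear([x,y,40],R,vel=120)
f0=read_wrist_force()
print(bot.move_linear([x,y,16.5],R,vel=25,guard=3),read_tcp_pos().round(2),(read_wrist_force()-f0).round(1),read_t())
```

```text
[[581.  267.   20. ]
 [581.1 108.1  20. ]
 [407.1 266.8  20. ]
 [407.3 108.1  20. ]]
yaw -179.94772663742518
True [493.68 186.97  17.59] [ 0.4 -0.4  5.6] 12.9417
```

Run:
```python
from h import *
jaws.command_gripper(50);bot.hold(.2);print(read_finger_gap(),read_wrist_force().round(1))
p=read_tcp_pos();bot.move_linear([p[0],p[1],60],vel=60)
bot.move_linear([p[0],p[1],200],vel=150);bot.hold(.3)
c=imaging.get_calibration("wrist");p,d=imaging.read_camera("wrist");cv2.imwrite("pics/w3.png",p[:,:,::-1])
n,l,s,ce=cv2.connectedComponentsWithStats(red(p))
for k in range(1,n):
    if s[k,4]>150:
        uv=np.argwhere(l==k)[:,::-1];z=np.median(cloud(uv,d,c)[:,2]);print(s[k],rect(atz(uv,c,45)),z)
print(read_t())
```

```text
49.94336501003176 [-0.5 -0.1  0.5]
[270 157  16  55 821] [4.964e+02 1.875e+02 4.340e+01 1.190e+01 1.000e-01] 44.83784138962149
15.8
```

View pics/w3.png

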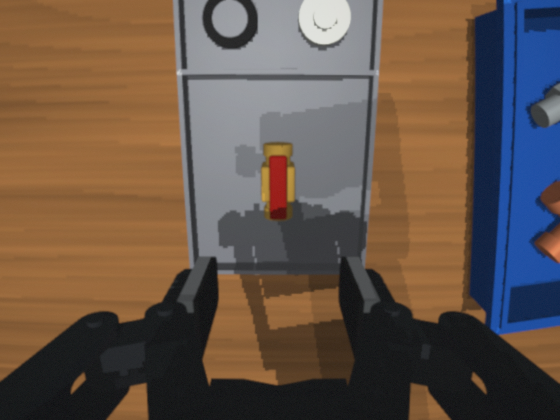

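The valve lies in the middle of the large bay at (278,185), lever on top and in line with the tray. Lever top is at z 44.8 (45 expected) and yaw is 0.1°.

```bash
python3 -c "
from bench import *
print(order.sign_off())"
```

```text
the job is handed in; nothing more can be done
None
```

The red-lever valve was set down in the centre of the tray's large bay, lever on top and within about 0.1° of the long side; the yellow look-alike was not touched, and the job was handed in at about 16 s.

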